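# Draw out the sprung length stop

### The arm

A 7-joint arm with a two-finger parallel gripper is mounted at the origin on a cart in front of the work surface, level with it; the furniture and walls round the work are solid. World frame = base frame: x ahead of the robot, y to its left, z up, the work surface at z = 0. Lengths are in m, angles in rad, forces in N, time in s.
With the tool pointing down it reaches from about 0.4 to 0.85 m from the base axis. Payload 10.4 kg.
Tool frame: the origin (TCP) lies between the finger pads; the fingertips stand 22 mm ahead of it and the grasp point (between the pads) lies 3 mm ahead of it (r.nose_length is the distance from the TCP to the fingertips, in m); z points along the fingers, y is the line along which they close (so a half turn about z gives the same grasp; the last joint's range is limited). The gripper opens to 87 mm and grips with 3 to 60 N. Pads are 19 mm wide; open, the fingers measure 117 mm over their backs; the gripper's body (75 mm by 190 mm) begins 51 mm behind the grasp point.
Start: joints at [1.174, 0.332, -0.065, 1.46, 0.022, 1.35, -0.088], TCP at [0.228, -0.582, 0.245] pointing down, gripper open.
Joint ranges: [-2.6, 2.6], [-0.5, 2.12], [-1.47, 1.34], [0.16, 2.42], [-1.27, 4.41], [0.06, 2.06], [-2.6, 2.6]. Speed limits (rad/s): [2.22, 2.22, 2.79, 2.79, 3.14, 3.14, 3.14].

### API

Orientations are given as a unit quaternion [x, y, z, w].
In Python, from bench import readout, cams, r gives the robot as it stands. The module is installed in compiled form; this text tells all that it offers.
- The arm moves only by the tool step_arm, never from a script. Its argument "deltas" is a list that holds one entry, the list of rows, each a list of 7 numbers: the turn, a rotation vector about the tool's x, y, z in rad, then the shift along the tool's x, y, z in m, then the opening in per cent of the stroke, from 0 (shut) to 100 (fully open). A call has 1 to 20 rows; each row is the pose to reach, as a shift and turn from the pose commanded when the call began, along the tool's axes at that moment; what a row does not reach only later rows make up. A row lasts 1/8 s, in which the tool goes at most 62.5 mm and 10.7 degrees, less where a joint would pass 70% of its speed; a pose out of reach is approached as far as the arm can. A call with a gripper value outside its range is refused whole. The fingers move at their own pace and stop on an object; "squeeze" is the grip in N (left out, the last holds). Time passes only in rows, so rows that repeat a pose let the fingers close. It gives the time, the measured TCP pose, the force, the opening and the grip force at its end, in the units of the state.
- readout.read_state(): the state, without advancing time (a new reading comes with each control period).
- cams.camera(name): name is "side" or "top" or "wrist"; returns a dict with "img" (400x640x3 uint8, red, green, blue), "fx", "fy", "cx", "cy" (pixels), "origin" and "rotation" of the camera in the world; the wrist camera has in their place "T_tool_cam" (4x4, takes a point from camera to tool coordinates, whose origin is the TCP and whose axes are the flange's). Camera axes: x right, y up, looking along -z (the intrinsics and any distortion apply to the point x, -y, -z); pixel columns grow to the right and rows downward; lengths in m; the calibration is good to about 2 mm. A picture is of the moment at which its call begins: read the wrist's pose just before it. There is no depth.
- r.close_job(): hands the job in; it is judged then, once.
The state is a dict: "time": time; "joint_positions": joint angles; "joint_vel": joint speeds; "joint_torque": joint torques, N m; "ee_pos": TCP position; "eef_rot": TCP orientation; "ft_force": force on the tool from outside, world axes, zero at the start; "torque": the same for the moment, N m; "width": finger opening in m; "grip_force": force on a finger pad.
Only numpy, scipy, OpenCV 4.12 (cv2) and the standard library are available. Lean on these libraries where they do the work, as an engineer would, in place of code of your own. Each camera call takes 0.05 s, during which the arm holds its last target. There are 200 camera calls.

### The job

Two sprung length stops are screwed to the bench. Get the one with the flat square plate ready for the next workpiece: pull its plate straight out, away from its housing, all the way to the end, where it clicks and stays out, then let go. Leave the other stop, the one with the ball on a pin, pushed in as it is.

Things in the scene. Friction and masses are not known exactly. Their poses are not given: they have to be found in the camera images.
- plate_top (a point): Middle of the upper edge, 78 mm above the bench, of the stop's upright flat steel plate: 10 mm thick (x), 42 wide (y), 72 high. The plate is pulled out level along this point's -x axis; z is up. From its back (+x) a 12 mm rod (upper side 26 mm above the bench) runs into the grey housing, whose collar is 47 mm behind the plate when in; the front is clear. The point moves with the plate.
- plate_stop (a joint): How far the plate is out, in m: 0 = in (start), 0.060 = at its stop. A spring pulls it back with at most about 8 N, near half way; past 0.050 it clicks over, and the spring then drives it to the stop and keeps it there. Let go earlier, it springs back in.
- ball_top (a point): Top of the other stop's head, to be left alone: a 30 mm steel ball on an upright 12 mm pin, 78 mm above the bench. Axes as for the plate. Both stops have the same housing, 80 x 42 mm and 34 mm high on a flange 104 x 62 mm, screwed to the bench; they may change places and turn.
- ball_stop (a joint): How far the ball stop is pulled out, in m: 0 = in (start; to stay so), 0.060 = out.

How it is judged:
At the end, for the whole second after the job is handed in: The plate stop is out at its stop (within 6 mm of its 60 mm travel), at rest and let go, and the ball stop is still in (within 10 mm) (value of joint plate_stop above 0.054 m and velocity of joint plate_stop below 0.01 m/s and value of joint ball_stop below 0.01 m); the robot touches nothing.
It fails at once if the ball stop is pulled out by more than 15 mm (value of joint ball_stop above 0.015 m).
It also fails if it takes over 32 s, if anything falls off the work surface, if the arm or the gripper's body presses on something with over 40 N, if the wrist force passes 120 N, or if a joint passes its speed limit or range.

## Working session

There is one attempt and no reset: what is moved stays moved. The work goes in short steps, Python scripts to look and compute and a tool call to move; the robot and the scene stay as the last step left them, time stands still between calls to the robot, and variables do not carry over. Pictures are saved under pics/ and viewed, at most 10 in all, crops included, and the job is handed in when it is done.

Besides the shell and the picture viewer there is one more tool, called after "Request:" as name(argument=value, ...) on one line, values as JSON. step_arm: Moves the arm, as the interface text tells. Its arguments: {"type":"object","properties":{"deltas":{"type":"array"},"squeeze":{"type":"number"}},"required":["deltas"]}

```bash
mkdir -p pics
python3 - <<'E'
from bench import readout, cams, r
import cv2, numpy as np
s=readout.read_state(); print(s)
print(r.nose_length)
for n in ["top","side"]:
    c=cams.camera(n); cv2.imwrite(f"pics/{n}0.png",c["img"][:,:,::-1]); print({k:v for k,v in c.items() if k!="img"})
E
```

```text
{'time': 0.0, 'joint_positions': array([ 1.17442898,  0.33287324, -0.06468847,  1.46092525,  0.02160164,
        1.34991149, -0.08849174]), 'joint_vel': array([ 7.15076720e-05,  8.74143853e-04,  9.64276981e-05, -1.16046728e-03,
       -2.03030010e-04,  1.81284984e-04,  2.76705058e-05]), 'joint_torque': array([-1.23788464e-03, -6.23251891e+01,  2.37160519e-02, -3.89902639e+01,
       -6.13794895e-02,  3.97442293e-02,  1.23721024e-04]), 'ee_pos': array([ 0.22806309, -0.58152413,  0.24376071]), 'eef_rot': array([ 9.82586056e-01,  1.85806718e-01, -1.66970988e-04, -6.91044742e-04]), 'ft_force': array([-0.2307771 ,  0.01405507,  0.28258292]), 'torque': array([-0.0419242 ,  0.01218324, -0.00653386]), 'grip_force': 0.0, 'width': 0.08698210552349471}
0.022
{'fx': 433.6323437480631, 'fy': 433.6323437480631, 'cx': 319.71868926112654, 'cy': 195.62494535048344, 'origin': array([ 0.52382715, -0.19078373,  0.95665005]), 'rotation': array([ 0.02991605, -0.01787264, -0.69692652,  0.71629535])}
{'fx': 422.6500061973369, 'fy': 422.6500061973369, 'cx': 322.5762429716336, 'cy': 197.87926029385824, 'origin': array([0.51373704, 0.61170001, 0.40847754]), 'rotation': array([-0.01891879,  0.55281575,  0.83259637, -0.02863766])}
```

View pics/top0.png

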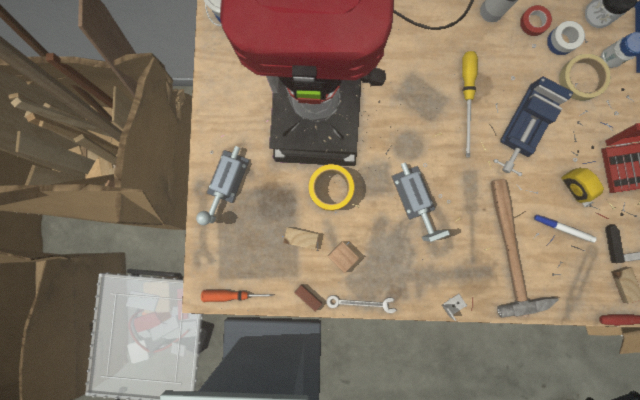

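View pics/side0.png

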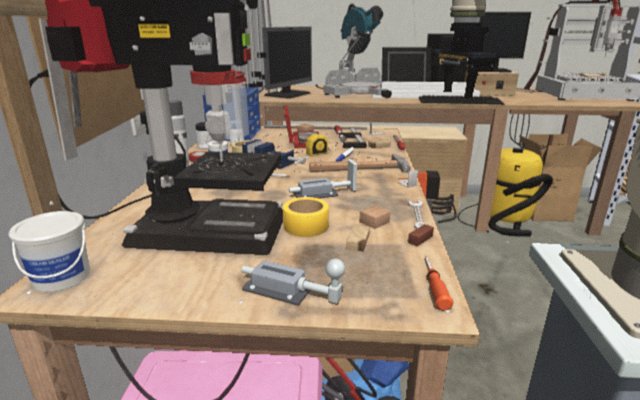

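The top view shows the plate stop on the right, with its plate at about (436,236) and its housing at (413,193). The ball stop is on the left, with the ball at (204,217). The side view agrees, with the plate at (352,175) and the ball at (336,268). Next I'll zoom in on the plate.

```bash
cat > h.py <<'E'
import numpy as np, cv2
from scipy.spatial.transform import Rotation as R
def ray(c,u,v):
    d=R.from_quat(c["rotation"]).apply([(u-c["cx"])/c["fx"],-(v-c["cy"])/c["fy"],-1])
    return np.array(c["origin"]),d
def onz(c,u,v,z):
    o,d=ray(c,u,v); return o+d*(z-o[2])/d[2]
def proj(c,p):
    q=R.from_quat(c["rotation"]).inv().apply(np.array(p)-c["origin"]); return c["cx"]-c["fx"]*q[0]/q[2], c["cy"]+c["fy"]*q[1]/q[2]
E
python3 - <<'E'
from h import *
a=cv2.imread("pics/top0.png")[155:250,385:460]; b=cv2.imread("pics/side0.png")[150:215,280:365]
a=cv2.resize(a,None,fx=5,fy=5,interpolation=cv2.INTER_CUBIC); b=cv2.resize(b,None,fx=5,fy=5,interpolation=cv2.INTER_CUBIC)
im=np.zeros((475,800,3),np.uint8); im[:,:375]=a; im[:325,375:]=b
cv2.imwrite("pics/crop.png",im)
E
```

```text
(no output)
```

View pics/crop.png

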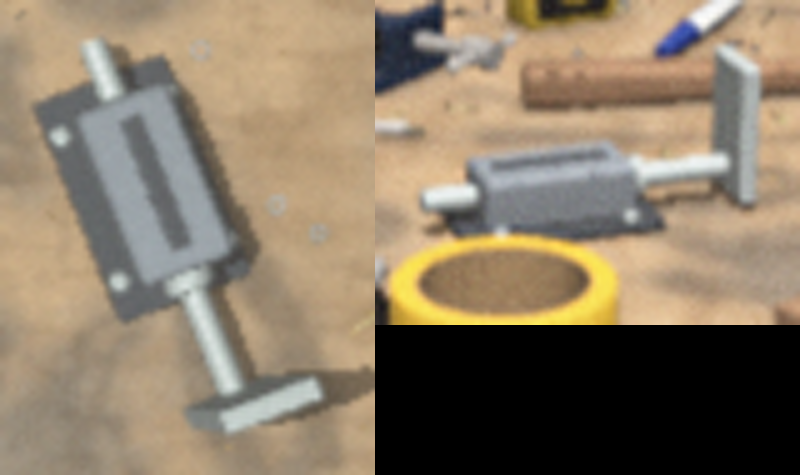

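The crop shows the plate's bright upper edge with corners near (222,415), (318,378), (325,393) and (228,432). The housing top runs from (122,100) to (191,270). I'll measure both.

Run:
```python
from h import *
from bench import readout, cams
c=cams.camera("top"); s=cams.camera("side")
g=cv2.cvtColor(c["img"],cv2.COLOR_RGB2HSV)
m=((g[:,:,1]<45)&(g[:,:,2]>165)).astype(np.uint8); 
k=np.zeros_like(m); k[225:245,425:453]=m[225:245,425:453]
n,l,st,ce=cv2.connectedComponentsWithStats(k); i=1+np.argmax(st[1:,4]); pts=cv2.findNonZero((l==i).astype(np.uint8))
rect=cv2.minAreaRect(pts); print(st[i],ce[i],rect)
b=cv2.boxPoints(rect); P=np.array([onz(c,u,v,.078) for u,v in b]); print(P.round(4)); print(np.linalg.norm(np.diff(P,axis=0),axis=1))
f=lambda x,y:((x+.5)/5-.5+385,(y+.5)/5-.5+155)
Q=np.array([onz(c,*f(x,y),.078) for x,y in [(222,415),(318,378),(325,393),(228,432)]]);print("hand",Q.round(4),Q.mean(0),np.linalg.norm(np.diff(Q,axis=0),axis=1))
w=Q[1]+Q[2]-Q[0]-Q[3];print("width dir deg",np.degrees(np.arctan2(w[1],w[0])))
H=np.array([onz(c,*f(x,y),.038) for x,y in [(80,115),(165,85),(232,255),(150,285)]]);print("housing",H.round(4),np.linalg.norm(np.diff(H,axis=0),axis=1))
a=H[2]+H[3]-H[0]-H[1];print("axis deg",np.degrees(np.arctan2(a[1],a[0])))
rd=[onz(c,*f(x,y),.026) for x,y in [(94,48),(232,385)]];a=rd[1]-rd[0];print("rod deg",np.degrees(np.arctan2(a[1],a[0])),rd)
u,v=proj(s,Q.mean(0));print("side px of centre",u,v,"crop",(u-280)*5+375,(v-150)*5)
e=R.from_quat(readout.read_state()["eef_rot"]);print(e.as_matrix().round(3))
```

```text
[429 231  20  10  84] [438.53571429 235.73809524] ((438.869873046875, 235.98631286621094), (4.798686981201172, 19.896997451782227), 69.44395446777344)
[[ 0.5052 -0.3963  0.078 ]
 [ 0.5203 -0.4335  0.078 ]
 [ 0.5113 -0.4369  0.078 ]
 [ 0.4963 -0.3998  0.078 ]]
[0.04007893 0.00954818 0.04004851]
hand [[ 0.5045 -0.3969  0.078 ]
 [ 0.5204 -0.4352  0.078 ]
 [ 0.5145 -0.438   0.078 ]
 [ 0.4978 -0.3994  0.078 ]] [ 0.50927224 -0.41739298  0.078     ] [0.041452   0.00658043 0.04210774]
width dir deg -67.0211241156184
housing [[ 0.6288 -0.3449  0.038 ]
 [ 0.6425 -0.3807  0.038 ]
 [ 0.571  -0.4098  0.038 ]
 [ 0.5574 -0.3754  0.038 ]] [0.03834422 0.07719743 0.03693447]
axis deg -157.33130602609086
rod deg -156.99621652767425 [array([ 0.6593195 , -0.35246107,  0.026     ]), array([ 0.51618978, -0.41322719,  0.026     ])]
side px of centre 352.08678313997626 161.0056011502113 crop 735.4339156998813 55.028005751056526
[[ 0.931  0.365 -0.   ]
 [ 0.365 -0.931  0.001]
 [-0.    -0.001 -1.   ]]
```

```bash
cat > d.py <<'E'
from h import *
from bench import readout
def delta(t,a=22.8):
    s=readout.read_state(); e=R.from_quat(s["eef_rot"]); y=np.array([np.cos(np.radians(a)),np.sin(np.radians(a)),0]); z=np.array([0,0,-1.])
    T=R.from_matrix(np.c_[np.cross(y,z),y,z]); print("rot",(e.inv()*T).as_rotvec().round(4),"shift",e.inv().apply(np.array(t)-s["ee_pos"]).round(4),"t",s["time"],"F",s["ft_force"].round(1),"w",s["width"],"ee",s["ee_pos"].round(4),"q",s["joint_positions"].round(2))
E
python3 -c "
from d import *
delta([.5093,-.4174,.17])"
```

```text
rot [-6.0000e-04 -6.0000e-04 -1.5949e+00] shift [ 0.3217 -0.0502  0.0741] t 0.2 F [-0.7 -0.4  0.2] w 0.08720539333246707 ee [ 0.2282 -0.5817  0.2441] q [ 1.17  0.33 -0.06  1.46  0.02  1.35 -0.09]
```

Request:
step_arm(deltas=[[[0,0,-0.15,0.02,-0.003,0,45],[0,0,-0.3,0.05,-0.008,0,45],[0,0,-0.45,0.09,-0.014,0,45],[0,0,-0.6,0.13,-0.02,0,45],[0,0,-0.75,0.17,-0.026,0,45],[0,0,-0.9,0.2,-0.031,0,45],[0,0,-1.05,0.23,-0.036,0.01,45],[0,0,-1.2,0.26,-0.04,0.02,45],[0,0,-1.33,0.285,-0.044,0.035,45],[0,0,-1.44,0.303,-0.047,0.05,45],[0,0,-1.53,0.315,-0.049,0.065,45],[0,0,-1.595,0.322,-0.05,0.074,45],[0,0,-1.595,0.322,-0.05,0.074,45],[0,0,-1.595,0.322,-0.05,0.074,45]]])

```text
time: 1.95
ee_pos: [0.5095, -0.4182, 0.171]
eef_rot: [0.554, 0.832, -0.0, 0.0]
ft_force: [0.3, 0.3, 0.3]
width: 0.039
grip_force: 0.0
```

Run:
```python
from d import *
from bench import cams
delta([.5093,-.4174,.06])
c=cams.camera("wrist");t=cams.camera("top");s=cams.camera("side")
im=np.zeros((400,800,3),np.uint8); im[:,:440]=c["img"][:,100:540]; im[:,440:]=cv2.resize(s["img"][100:220,260:368],(360,400)); cv2.imwrite("pics/pre.png",im[:,:,::-1])
print(c["T_tool_cam"])
```

```text
rot [-0.0001  0.0005 -0.0019] shift [0.0009 0.0002 0.111 ] t 1.95 F [0.3 0.3 0.3] w 0.039011349845119295 ee [ 0.5095 -0.4182  0.171 ] q [ 0.92  0.49 -0.42  1.44  0.2   1.26  0.88]
[[-1.49442555e-04  9.51870705e-01  3.06499818e-01  8.27190874e-02]
 [ 9.99999960e-01  2.16041204e-04 -1.83363059e-04 -6.89742376e-04]
 [-2.40754514e-04  3.06499778e-01 -9.51870699e-01 -1.39487403e-01]
 [ 0.00000000e+00  0.00000000e+00  0.00000000e+00  1.00000000e+00]]
```

View pics/pre.png

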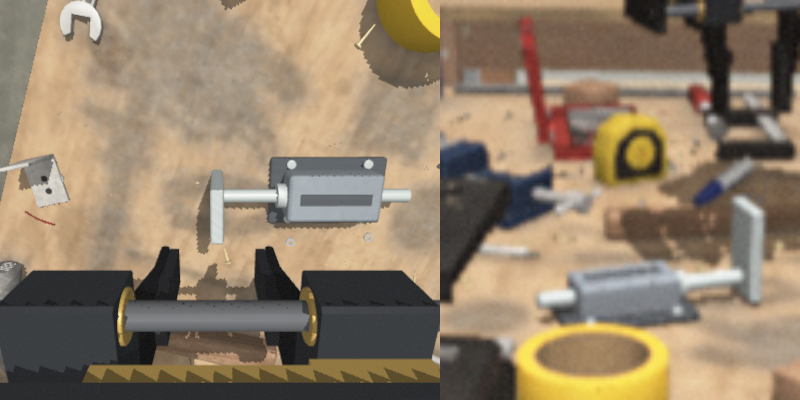

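The wrist view shows the fingers centred at column 215 of the crop and the plate at column 217, with its top edge spanning rows 172 to 243. I'll check this against a plane at z = 0.078.

Run:
```python
from d import *
from bench import cams
st=readout.read_state(); c=cams.camera("wrist"); e=R.from_quat(st["eef_rot"]).as_matrix(); T=np.array(c["T_tool_cam"])
o=st["ee_pos"]+e@T[:3,3]; M=e@T[:3,:3]
print(o, c["fx"],c["cx"],c["cy"])
for u,v in [(317,172),(317,243),(317,207)]:
    d=M@[(u-c["cx"])/c["fx"],-(v-c["cy"])/c["fy"],-1]; print((o+d*(.078-o[2])/d[2]).round(4))
p=np.array([.5093,-.4174,.078]); w=np.array([np.cos(np.radians(112.8)),np.sin(np.radians(112.8)),0])*.021
for q in (p-w,p+w,p-w-[0,0,.072],p+w-[0,0,.072]):
    k=M.T@(q-o); print("px",c["cx"]-c["fx"]*k[0]/k[2],c["cy"]+c["fy"]*k[1]/k[2])
```

```text
[ 0.47690464 -0.34211734  0.31058167] 344.65550073959827 316.8092787092744 206.07253084210538
[ 0.4966 -0.3886  0.078 ]
[ 0.5171 -0.4376  0.078 ]
[ 0.5064 -0.412   0.078 ]
px 317.8383219209719 242.14677522502913
px 317.80188544746113 186.70597186472224
px 317.5883841070416 210.73194975079215
px 317.5495810114993 166.28670505246538
```

The wrist view agrees with the prediction, so I'll descend, grip and read the force.

Request:
step_arm(deltas=[[[0,0,0,0.001,0,0.02,45],[0,0,0,0.001,0,0.045,45],[0,0,0,0.001,0,0.07,45],[0,0,0,0.001,0,0.09,45],[0,0,0,0.001,0,0.103,45],[0,0,0,0.001,0,0.11,45],[0,0,0,0.001,0,0.11,45],[0,0,0,0.001,0,0.11,5],[0,0,0,0.001,0,0.11,5],[0,0,0,0.001,0,0.11,5],[0,0,0,0.001,0,0.11,5],[0,0,0,0.001,0,0.11,5]]], squeeze=30)

```text
time: 3.65
ee_pos: [0.509, -0.4171, 0.0608]
eef_rot: [0.553, 0.833, -0.0, -0.0]
ft_force: [-3.9, -1.1, 3.5]
width: 0.0103
grip_force: 30.0
```

The grip is on the 10 mm plate. Now I'll pull it out along tool -y.

Request:
step_arm(deltas=[[[0,0,0,0,-0.004,0,5],[0,0,0,0,-0.01,0,5],[0,0,0,0,-0.017,0,5],[0,0,0,0,-0.024,0,5],[0,0,0,0,-0.031,0,5],[0,0,0,0,-0.038,0,5],[0,0,0,0,-0.044,0,5],[0,0,0,0,-0.05,0,5],[0,0,0,0,-0.054,0,5],[0,0,0,0,-0.057,0,5],[0,0,0,0,-0.058,0,5],[0,0,0,0,-0.058,0,5],[0,0,0,0,-0.058,0,5]]])

```text
time: 5.28
ee_pos: [0.4541, -0.4402, 0.0608]
eef_rot: [0.554, 0.833, -0.001, -0.001]
ft_force: [-4.6, 0.2, 7.1]
width: 0.0101
grip_force: 30.0
```

The TCP travelled 59.6 mm and the spring now pulls outward, so the plate should be past the click. I'll open the fingers and lift away.

Request:
step_arm(deltas=[[[0,0,0,0,0,0,20],[0,0,0,0,0,0,45],[0,0,0,0,0,0,45],[0,0,0,0,0,0,45],[0,0,0,0,0,-0.015,45],[0,0,0,0,0,-0.04,45],[0,0,0,0,0,-0.07,45],[0,0,0,0,0,-0.11,45],[0,0,0,0.03,0,-0.13,45],[0,0,0,0.03,0,-0.13,45],[0,0,0,0.03,0,-0.13,45]]])

```text
time: 6.65
ee_pos: [0.4441, -0.4121, 0.1909]
eef_rot: [0.553, 0.833, -0.0, 0.0]
ft_force: [0.6, -1.1, 0.4]
width: 0.0394
grip_force: 0.0
```

Run:
```python
from d import *
from bench import cams
delta([0,0,0])
c=cams.camera("wrist");s=cams.camera("side")
im=np.zeros((400,800,3),np.uint8); im[:,:440]=c["img"][:,100:540]; im[:,440:]=cv2.resize(s["img"][140:300,225:369],(360,400)); cv2.imwrite("pics/post.png",im[:,:,::-1])
```

```text
rot [-0.0002  0.0008 -0.0001] shift [ 0.5521 -0.2498  0.1905] t 6.65 F [ 0.6 -1.1  0.4] w 0.03937218903982006 ee [ 0.4441 -0.4121  0.1909] q [ 1.02  0.36 -0.44  1.57  0.16  1.25  0.96]
```

View pics/post.png

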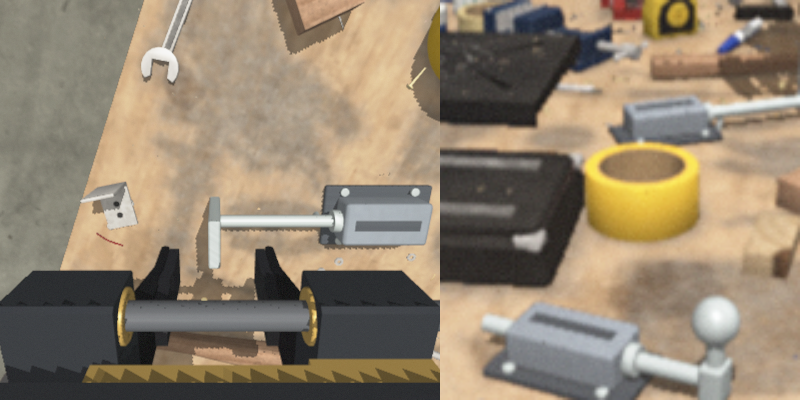

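After release the wrist view shows the plate still fully out, at (214,232), with a long rod back to the collar at (338,220). The ball is still in, at (716,320) in the side view. The gripper is clear above, so I'm handing in.

```bash
python3 -c "
from bench import r
print(r.close_job())"
```

```text
the job is handed in; nothing more can be done
None
```

The plate stop is out by about 60 mm and stayed out after I let go, the ball stop was not touched, and the job was handed in with the gripper clear at about 6.7 s (no verdict was returned).

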